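Shake-test a closed gear housing and put it in the repair tray

ROBOT

A 6-joint arm with a two-finger parallel gripper is mounted at the origin on the work surface. World frame = base frame: x ahead of the robot, y to its left, z up, the work surface at z = 0. Lengths are in m, angles in degrees, forces in N, time in s.
With the tool pointing down it reaches from about 0.4 to 0.825 m from the base axis. Payload 7 kg.
Tool frame: the origin (TCP) lies at the very end of the fingers, on their centre line; the grasp point (between the pads) lies env.hold_point_z behind it (env.hold_point_z is the distance from the TCP to the grasp point, in m); z points along the fingers, y is the line along which they close (so a half turn about z gives the same grasp; the last joint's range is limited). The gripper opens to 88 mm and grips with 3 to 60 N. Pads are 19 mm wide; open, the fingers measure 130 mm over their backs; the gripper's body (78 mm by 193 mm) begins 47 mm behind the grasp point.
Start: joints at [-50.529, 20.546, 0.682, 0, -70.136, -16.507], TCP at [0.263, -0.621, 0.227] pointing down, gripper open.
Joint ranges: [-176.03, 176.03], [-82.01, 121.73], [-58.28, 71.71], [-173.87, 95.51], [-174.79, -0.11], [-173.66, 173.66]. Speed limits (degrees/s): [136.94, 136.94, 172.46, 180, 180, 180].

INTERFACE

Orientations are given as [roll, pitch, yaw] about the fixed x, y, z axes, in that order (R = Rz(yaw) Ry(pitch) Rx(roll)).
In Python, from rig import env, camrig, probe_bus gives the robot as it stands (env), with the cameras (camrig) and the readings (probe_bus).
- The arm moves only by the tool nudge_tcp, called after "Emit:" as name([rows], argument=value, ...), one row to a line, values as JSON. Schema: {"type":"object","properties":{"plan":{"type":"array","items":{"type":"object","properties":{"sx":{"type":"number"},"sy":{"type":"number"},"sz":{"type":"number"},"yaw":{"type":"number"}},"additionalProperties":false},"minItems":1,"maxItems":10},"aperture":{"type":"number"},"grip_n":{"type":"number"},"only":{"type":"string"},"quiet":{"type":"boolean"},"lines":{"type":"string"}},"required":["plan"],"additionalProperties":false}. plan is a list of rows, 1 to 10 of them, each an object with the fields sx, sy, sz (the shift in m), yaw (a turn about the tool's z in degrees); a field left out counts as zero; each row shifts and turns the commanded pose from where the row before left it, along the tool's axes as they then stand; what a row does not reach is not made up. A row lasts 1/12 s, in which the tool goes at most 0.0417 m and 7.16 degrees, less where a joint would pass 70% of its speed; a pose out of reach is approached as far as the arm can. aperture is the finger opening in m, set as the call begins (left out keeps the last). The fingers move at their own pace and stop on an object; grip_n is the grip in N (left out, the last holds). Time passes only in rows, so rows that do not move let the fingers close. The tool returns the time, the measured TCP pose, the force, the opening and the grip force at its end. only (a regular expression) keeps the lines of the reply that match it, lines (a string "A,B") keeps lines A to B, and quiet returns only ok. Input that does not fit is refused with a message, and nothing moves.
- probe_bus.read_state(): the state, without advancing time (a new reading comes with each control period).
- camrig.camera(name): name is "scene" or "top" or "wrist"; returns a dict with "img" (384x512x3 uint8, red, green, blue), "mtx" (3x3 intrinsics, pixels), "R" (3x3) and "t" (3): a world point X has camera coordinates R X + t. Camera axes: x right, y down, z forward; pixel columns grow to the right and rows downward; lengths in m; the calibration is good to about 2 mm. A picture is of the moment at which its call begins. There is no depth.
- env.hand_in(): hands the job in; it is judged then, once.
The state is a dict: "time": time; "joint_positions": joint angles; "joint_velocities": joint speeds; "joint_efforts": joint torques, N m; "tool_pos": TCP position; "orientation": TCP orientation; "wrist_force": force on the tool from outside, world axes, zero at the start; "wrist_torque": the same for the moment, N m; "gripper_width": finger opening in m; "grip_force": force on a finger pad.
Only numpy, scipy, OpenCV 4.12 (cv2) and the standard library are available. Lean on these libraries where they do the work, as an engineer would, in place of code of your own. Each camera call takes 0.05 s, during which the arm holds its last target. There are 200 camera calls.

TASK

The oblong gear housing was sent back because something is loose inside. Pick it up, shake it gently lengthwise, end to end and at least three times to and fro, in the air so that the loose piece knocks against both ends, then set it down flat in the open, undivided tray and let go. Keep it roughly upright throughout.

Things in the scene. Friction and masses are not known exactly. Their poses are not given: they have to be found in the camera images.
- housing: Oblong closed gear housing, loose on the bench: aluminium block 95 long (x) x 44 wide (y) x 34 high, dark cover plate 4 high on it, then two round bosses 5 high (43 mm in all); a shaft stub, 8 thick, sticks out 12 at +x, 18 up. About 0.34 kg. Beside it are a square (58) and a round (54 mm) housing of like metal. Origin: centre of the underside; x lengthwise to the stub, z up.
- loose_piece (a joint): Loose piece (40 g) hidden in the oblong housing: its place along the housing's x, 0 middle, +0.010 m at the shaft end, -0.010 at the other. It slides lengthwise in a dished groove and settles to the middle in about 1 s at rest. About 2 m/s2 lengthwise or 12 degrees of tilt takes it to an end: 50 mm strokes of 0.3 s, or rocking 15 to 20 degrees either way about the housing's y.
- repair_tray: Open, undivided steel tray, fixed to the bench: outside 156 (x) x 96 (y) mm, walls 3 thick and 18 high, floor 3 thick, inside 150 x 90 mm. A like tray with dividers and small parts also stands there. Origin: centre of the tray's underside; x lengthwise, z up. The housing lies in it lengthwise, either way round.

How it is judged (in metres and radians):
On the way, in this order (a step that is already met when the one before it is completed fails the run):
1. the oblong housing is lifted clear, its underside more than 40 mm above the bench, the loose piece within 5 mm of the middle (height (world z) of housing above 0.04 m and value of joint loose_piece between -0.005 and 0.005 m), for 0.04 s.
2. in the air, the loose piece goes to the shaft end (beyond 7 mm) (height (world z) of housing above 0.04 m and value of joint loose_piece above 0.007 m).
3. in the air, it goes to the other end (height (world z) of housing above 0.04 m and value of joint loose_piece below -0.007 m).
4. in the air, it goes to the shaft end again (all of step 2).
5. in the air, it goes to the other end again (all of step 3).
At the end, for the whole second after the job is handed in: The oblong housing lies at rest, right way up and flat (within 6 degrees) on the floor of the undivided tray (underside less than 8 mm above the tray's underside), between its walls (centre within 32 mm of the tray's centre lengthwise and 28 mm across) (x of housing in the frame of repair_tray between -0.032 and 0.032 m and y of housing in the frame of repair_tray between -0.028 and 0.028 m and z of housing in the frame of repair_tray below 0.008 m and angle between housing's own z axis and vertical below 0.1 rad and linear speed of housing below 0.02 m/s); the robot touches nothing.
It fails at once if the housing is thrown about: it moves faster than 1 m/s (linear speed of housing above 1 m/s).
It fails at once if the housing is tipped more than 57 degrees (angle between housing's own z axis and vertical above 1 rad).
It also fails if it takes over 42 s, if anything falls off the work surface, if the arm or the gripper's body presses on something with over 40 N, if the wrist force passes 120 N, or if a joint passes its speed limit or range.

## Working session

There is one attempt and no reset: what is moved stays moved. The work goes in short steps, Python scripts to look and compute and a tool call to move; the robot and the scene stay as the last step left them, time stands still between calls to the robot, and variables do not carry over. Pictures are saved under pics/ and viewed, at most 10 in all, crops included, and the job is handed in when it is done.

```bash
ls; mkdir -p pics
```

Run:
```python
from rig import env, camrig, probe_bus
import cv2
for n in("top","scene"):
    c=camrig.camera(n);cv2.imwrite(f"pics/{n}0.png",c["img"][:,:,::-1])
    print(n,c["mtx"].tolist(),c["R"].round(4).tolist(),c["t"].round(4).tolist())
print(env.hold_point_z,probe_bus.read_state())
```

```text
pics
rig.py
top [[366.21908835045855, 0.0, 258.2014334150106], [0.0, 366.21908835045855, 188.12554944323065], [0.0, 0.0, 1.0]] [[0.0223, -0.9991, -0.0372], [-0.9863, -0.0159, -0.1644], [0.1637, 0.0404, -0.9857]] [-0.005, 0.5585, 0.6175]
scene [[443.17268267727013, 0.0, 251.2479300751752], [0.0, 443.17268267727013, 184.72501767279698], [0.0, 0.0, 1.0]] [[0.7137, 0.7004, -0.0085], [0.5032, -0.5212, -0.6893], [-0.4872, 0.4877, -0.7244]] [-0.3645, -0.2428, 1.1477]
0.0188 {'time': 0.1, 'joint_positions': array([-5.05279545e+01,  2.05884501e+01,  6.40869793e-01, -1.91804108e-02,
       -7.01371036e+01, -1.65062452e+01]), 'joint_velocities': array([ 0.03288796, -0.06885967,  0.21213319,  0.21156133,  0.10639612,
        0.03501095]), 'joint_efforts': array([-2.66869734e-03, -5.84161627e+01,  2.93753636e+01,  7.01552063e+00,
        1.02051330e-02, -6.10139523e-05]), 'tool_pos': array([ 0.26318129, -0.6211086 ,  0.22571325]), 'orientation': array([ 1.79913682e+02, -6.77400030e-03, -1.57040725e+02]), 'wrist_force': array([-0.54974374,  0.34347247,  0.11455369]), 'wrist_torque': array([ 0.02301965, -0.02772709, -0.03328493]), 'grip_force': 0.0, 'gripper_width': 0.08752645103204504}
```

View pics/top0.png

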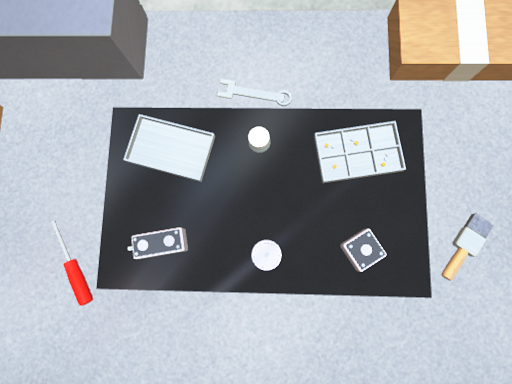

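View pics/scene0.png

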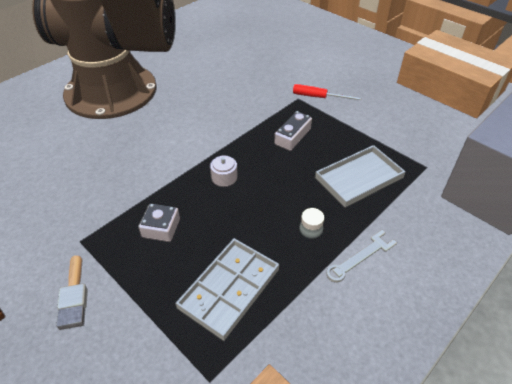

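The top view shows the oblong housing at about (158,243), with its stub on the left at (130,248). The open tray is at about (169,148), with rim corners near (139,115), (215,133), (203,181) and (124,160). Next I'll measure both more finely.

Create h.py:
```python
import numpy as np, cv2
from rig import env, camrig, probe_bus
def ray(c,uv,z):
    d=c["R"].T@np.linalg.solve(c["mtx"],[*uv,1.]); o=-c["R"].T@c["t"]
    return o+d*(z-o[2])/d[2]
def proj(c,X):
    p=c["mtx"]@(c["R"]@np.asarray(X)+c["t"]); return p[:2]/p[2]
```

Run:
```python
from h import *
c=camrig.camera("top");im=c["img"]
g=im.max(2)
m=(g>95).astype(np.uint8)
n,l,s,ce=cv2.connectedComponentsWithStats(m)
for i in range(1,n):
    if s[i,4]>20 and s[i,4]<9000: print(i,s[i].tolist(),ce[i].round(1))
# bosses
sub=im[220:265,120:195]
big=cv2.resize(sub,None,fx=8,fy=8,interpolation=cv2.INTER_CUBIC)
cv2.imwrite("pics/h1.png",big[:,:,::-1])
for name,box in(("tray",(105,185,115,225)),):
    r0,r1,c0,c1=box;k=m[r0:r1,c0:c1].copy()
    k[:4]=0
    cs,_=cv2.findContours(k,cv2.RETR_EXTERNAL,cv2.CHAIN_APPROX_NONE)
    q=max(cs,key=cv2.contourArea)
    q=q+np.array([c0,r0]); W=np.array([ray(c,p[0],0.018)[:2] for p in q],np.float32)
    print(name,cv2.minAreaRect(W), cv2.minAreaRect(q))
```

```text
30 [122, 114, 93, 68, 4090] [169.3 146.9]
31 [314, 120, 92, 63, 4322] [359.4 151.2]
32 [247, 126, 24, 27, 515] [258.6 139. ]
33 [127, 227, 61, 33, 1413] [158.4 242.8]
34 [341, 228, 46, 44, 1192] [363.4 249.7]
35 [251, 239, 31, 32, 779] [266.  254.6]
tray ((0.6423601508140564, 0.18245217204093933), (0.16273915767669678, 0.0995771735906601), 75.6946029663086) ((168.717041015625, 146.51605224609375), (83.63118743896484, 50.69434356689453), 15.18583869934082)
```

View pics/h1.png

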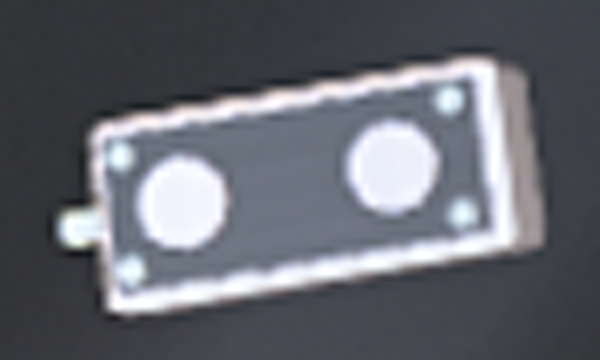

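The enlarged crop shows the block's top outline at (92,128), (492,58), (515,245) and (112,312). The bosses are at (182,202) and (392,167), and the stub points left.

Run:
```python
from h import *
c=camrig.camera("top")
f=lambda p,z: ray(c,((p[0]+.5)/8-.5+120,(p[1]+.5)/8-.5+220),z)[:2]
K=[f(p,.034) for p in((92,128),(492,58),(515,245),(112,312))]
K=np.array(K);print(K,K.mean(0),[np.linalg.norm(K[i]-K[i-1]) for i in range(4)])
d=(K[0]+K[3]-K[1]-K[2]);print("yaw block",np.degrees(np.arctan2(d[1],d[0])))
a,b=f((182,202),.043),f((392,167),.043);print(a,b,(a+b)/2,np.degrees(np.arctan2(*(a-b)[::-1])))
s=probe_bus.read_state();print(s["tool_pos"],s["orientation"])
# cross check with scene: where housing centre and tray centre project
c=camrig.camera("scene");print(proj(c,[*K.mean(0),.038]),proj(c,[.642,.182,.01]))
im=c["img"];g=im.max(2)
```

```text
[[0.46873413 0.23707873]
 [0.48653133 0.14571608]
 [0.44456132 0.13805938]
 [0.42755698 0.22917309]] [0.45684594 0.18750682] [np.float64(0.04192919105453388), np.float64(0.09307993718451554), np.float64(0.042662714485150015), np.float64(0.09268687427167806)]
yaw block 100.79767025445055
[0.45244791 0.21179232] [0.46124279 0.16468822] [0.45684535 0.18824027] 100.57601351005293
[ 0.26319654 -0.62126166  0.22597028] [ 1.79941513e+02 -7.50352795e-03 -1.57042404e+02]
[292.71565523 123.40548873] [358.15390292 174.32421876]
```

Emit:
nudge_tcp([
  {"sx": -0.026, "sy": 0.024},
  {"sx": -0.026, "sy": 0.024},
  {"sx": -0.026, "sy": 0.024},
  {"sx": -0.026, "sy": 0.024},
  {"sx": -0.026, "sy": 0.024},
  {"sx": -0.026, "sy": 0.024},
  {"sx": -0.026, "sy": 0.024},
  {"sx": -0.026, "sy": 0.024},
  {"sx": -0.026, "sy": 0.024},
  {"sx": -0.026, "sy": 0.024},
], aperture=0.085, grip_n=40)

```text
time: 1.08
tool_pos: [0.4094, -0.2974, 0.2268]
orientation: [-180.0, 0.0, -157.0]
wrist_force: [0.5, -0.2, 0.1]
gripper_width: 0.0852
grip_force: 0.0
```

Emit:
nudge_tcp([
  {"sx": -0.026, "sy": 0.024},
  {"sx": -0.026, "sy": 0.024},
  {"sx": -0.026, "sy": 0.024},
  {"sx": -0.026, "sy": 0.024},
  {"sx": -0.026, "sy": 0.024},
  {"sx": -0.026, "sy": 0.024},
  {"yaw": -6.5},
  {"yaw": -6.5},
  {"yaw": -6.5},
  {"yaw": -6.5},
])

```text
time: 1.92
tool_pos: [0.4966, -0.1051, 0.2265]
orientation: [180.0, -0.0, -130.7]
wrist_force: [-0.3, 0.2, 0.9]
gripper_width: 0.0852
grip_force: 0.0
```

Emit:
nudge_tcp([
  {"yaw": -6.5},
  {"yaw": -6.5},
  {"yaw": -6.5},
  {"yaw": -6.5},
  {"yaw": -6.5},
  {"yaw": -6.5},
  {"yaw": -6.5},
  {"yaw": -6.5},
  {},
])

```text
time: 2.67
tool_pos: [0.4965, -0.1056, 0.2266]
orientation: [-180.0, 0.0, -78.7]
wrist_force: [-0.5, -0.2, 0.3]
gripper_width: 0.0848
grip_force: 0.0
```

Create go.py:
```python
import sys
from h import *
x,y,z,w=map(float,sys.argv[1:])
s=probe_bus.read_state();p=np.radians(s["orientation"][2])
d=np.array([x,y,z])-s["tool_pos"]
print("tool d",[round(float(v),4) for v in (d@[np.cos(p),np.sin(p),0],d@[np.sin(p),-np.cos(p),0],-d[2])],"turn",round(-(w-s["orientation"][2]),2),s["orientation"].round(2),s["joint_positions"].round(1))
```

```bash
python3 go.py 0.457 0.188 0.020 -79.3
```

```text
tool d [-0.2957, -0.0186, 0.2066] turn 0.56 [-179.99    0.    -78.74] [ 10.2   4.6 -20.1  -0.  -65.3   1.1]
```

Emit:
nudge_tcp([
  {"sx": -0.037, "sy": -0.0023, "yaw": 0.5},
  {"sx": -0.037, "sy": -0.0023},
  {"sx": -0.037, "sy": -0.0023},
  {"sx": -0.037, "sy": -0.0023},
  {"sx": -0.037, "sy": -0.0023, "sz": 0.02},
  {"sx": -0.037, "sy": -0.0023, "sz": 0.02},
  {"sx": -0.037, "sy": -0.0023, "sz": 0.02},
  {"sx": -0.037, "sy": -0.0023, "sz": 0.02},
  {"sz": 0.03},
  {},
])

```text
time: 3.5
tool_pos: [0.4577, 0.1872, 0.1128]
orientation: [179.6, -0.2, -79.6]
wrist_force: [-1.3, -1.3, -0.7]
gripper_width: 0.085
grip_force: 0.0
```

Emit:
nudge_tcp([
  {},
  {},
  {},
])

```text
time: 3.75
tool_pos: [0.4618, 0.187, 0.1191]
orientation: [-179.9, 0.1, -79.7]
wrist_force: [-1.0, -0.0, -0.4]
gripper_width: 0.0852
grip_force: 0.0
```

```bash
python3 go.py 0.457 0.188 0.020 -79.3
```

Run:
```python
from h import *
c=camrig.camera("wrist");im=c["img"].copy();cv2.imwrite("pics/w1.png",im[:,:,::-1])
s=probe_bus.read_state()
print(proj(c,[.457,.188,.043]),proj(c,[.4524,.2118,.043]),proj(c,[.4612,.1647,.043]))
```

```text
tool d [-0.0019, 0.0045, 0.0991] turn -0.35 [-1.7987e+02  6.0000e-02 -7.9650e+01] [ 44.7   9.7 -29.8   0.  -50.4 -34.4]
[260.87291433 200.87986717] [260.93956831 226.70857965] [261.16192106 174.12287102]
```

View pics/w1.png

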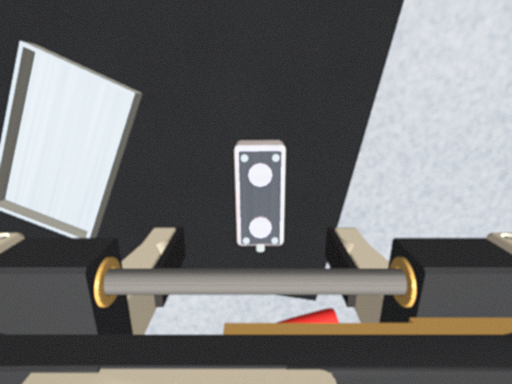

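The wrist view shows the bosses at (260,175) and (260,227), within 1 px of my predicted positions. I'll descend and grip.

Emit:
nudge_tcp([
  {"sx": -0.002, "sy": 0.0045, "yaw": -0.3},
  {"sz": 0.02},
  {"sz": 0.02},
  {"sz": 0.02},
  {"sz": 0.02},
  {"sz": 0.01},
  {"sz": 0.009},
  {},
  {},
])

```text
time: 4.55
tool_pos: [0.4561, 0.1882, 0.0188]
orientation: [-180.0, -0.0, -79.3]
wrist_force: [0.6, 0.7, 0.3]
gripper_width: 0.0851
grip_force: 0.0
```

```bash
python3 go.py 0.457 0.188 0.020 -79.3
```

```text
tool d [0.0004, -0.0008, -0.0012] turn 0.05 [-179.99   -0.    -79.25] [ 45.3  17.6 -36.4   0.  -36.  -34.6]
```

Emit:
nudge_tcp([
  {"sz": -0.001},
  {},
  {},
  {},
  {},
  {},
  {},
  {},
  {},
  {},
], aperture=0.03, grip_n=40)

```text
time: 5.38
tool_pos: [0.4562, 0.1885, 0.0196]
orientation: [-180.0, 0.0, -79.2]
wrist_force: [0.5, 0.1, 2.8]
gripper_width: 0.0436
grip_force: 40.0
```

Emit:
nudge_tcp([
  {},
  {},
  {},
  {},
  {},
  {},
])

```text
time: 5.88
tool_pos: [0.4562, 0.1885, 0.0196]
orientation: [-180.0, 0.0, -79.2]
wrist_force: [1.2, 1.9, 4.2]
gripper_width: 0.0437
grip_force: 40.0
```

Emit:
nudge_tcp([
  {"sz": -0.004},
  {"sz": -0.008},
  {"sz": -0.013},
  {"sz": -0.015},
  {"sz": -0.015},
  {"sz": -0.015},
  {"sz": -0.013},
  {"sz": -0.01},
  {"sz": -0.007},
  {},
])

```text
time: 6.72
tool_pos: [0.4563, 0.1887, 0.1208]
orientation: [-179.9, 0.1, -79.2]
wrist_force: [0.6, 0.0, -3.2]
gripper_width: 0.0439
grip_force: 40.0
```

Emit:
nudge_tcp([
  {},
  {},
  {},
  {},
  {},
  {},
  {},
  {},
  {},
  {},
])

```text
time: 7.55
tool_pos: [0.456, 0.1883, 0.1194]
orientation: [-180.0, 0.0, -79.2]
wrist_force: [0.1, 0.1, -3.1]
gripper_width: 0.0434
grip_force: 40.0
```

Emit:
nudge_tcp([
  {},
  {},
  {},
  {},
  {},
])

```text
time: 7.97
tool_pos: [0.456, 0.1883, 0.1195]
orientation: [-180.0, 0.0, -79.2]
wrist_force: [-0.6, 0.4, -2.9]
gripper_width: 0.0435
grip_force: 40.0
```

Run:
```python
from h import *
c=camrig.camera("scene");cv2.imwrite("pics/s1.png",c["img"][40:240,180:440,::-1].repeat(2,0).repeat(2,1))
```

```text
(no output)
```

View pics/s1.png

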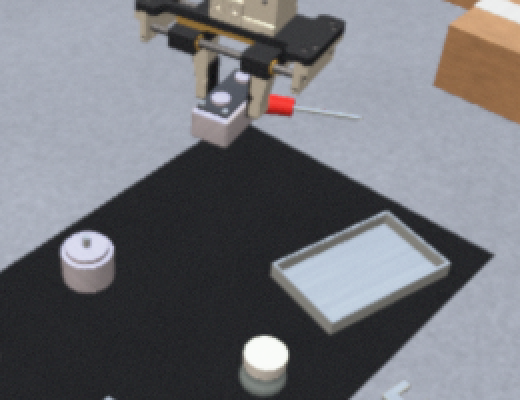

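The housing is held level in the air at about (222,105). Next come the lengthwise strokes.

Emit:
nudge_tcp([
  {"sx": -0.014},
  {"sx": -0.030},
  {"sx": -0.030},
  {"sx": -0.014},
  {"sx": 0.014},
  {"sx": 0.030},
  {"sx": 0.030},
  {"sx": 0.014},
])

```text
time: 8.68
tool_pos: [0.4553, 0.1859, 0.119]
orientation: [179.9, -0.1, -79.2]
wrist_force: [0.9, 0.8, -3.6]
gripper_width: 0.0435
grip_force: 40.0
```

Emit:
nudge_tcp([
  {"sx": -0.014},
  {"sx": -0.030},
  {"sx": -0.030},
  {"sx": -0.014},
  {"sx": 0.014},
  {"sx": 0.030},
  {"sx": 0.030},
  {"sx": 0.014},
])

```text
time: 9.35
tool_pos: [0.4553, 0.1857, 0.119]
orientation: [179.9, -0.1, -79.2]
wrist_force: [-0.3, -0.4, -3.5]
gripper_width: 0.0437
grip_force: 40.0
```

Emit:
nudge_tcp([
  {"sx": -0.014},
  {"sx": -0.030},
  {"sx": -0.030},
  {"sx": -0.014},
  {"sx": 0.014},
  {"sx": 0.030},
  {"sx": 0.030},
  {"sx": 0.014},
])

```text
time: 10.02
tool_pos: [0.4552, 0.1856, 0.119]
orientation: [179.9, -0.1, -79.2]
wrist_force: [-0.4, -0.1, -2.4]
gripper_width: 0.0436
grip_force: 40.0
```

Emit:
nudge_tcp([
  {"sx": -0.014},
  {"sx": -0.030},
  {"sx": -0.030},
  {"sx": -0.014},
])

```text
time: 10.35
tool_pos: [0.4397, 0.2769, 0.1197]
orientation: [-179.9, 0.0, -79.2]
wrist_force: [1.2, 0.5, -2.4]
gripper_width: 0.0439
grip_force: 40.0
```

Emit:
nudge_tcp([
  {"sx": 0.014},
  {"sx": 0.030},
  {"sx": 0.030},
  {"sx": 0.014},
])

```text
time: 10.68
tool_pos: [0.4551, 0.1856, 0.1189]
orientation: [179.9, -0.1, -79.2]
wrist_force: [-1.5, -0.8, -3.4]
gripper_width: 0.0439
grip_force: 40.0
```

Emit:
nudge_tcp([
  {"sx": -0.014},
  {"sx": -0.030},
  {"sx": -0.030},
  {"sx": -0.014},
  {"sx": 0.014},
  {"sx": 0.030},
  {"sx": 0.030},
  {"sx": 0.014},
])

```text
time: 11.35
tool_pos: [0.4551, 0.1855, 0.1189]
orientation: [179.9, -0.1, -79.2]
wrist_force: [-1.1, 0.0, -3.6]
gripper_width: 0.0432
grip_force: 40.0
```

The strokes tracked well. I'll add two stronger cycles for margin, then rest.

Emit:
nudge_tcp([
  {"sx": -0.020},
  {"sx": -0.034},
  {"sx": -0.034},
  {"sx": -0.020},
  {"sx": 0.020},
  {"sx": 0.034},
  {"sx": 0.034},
  {"sx": 0.020},
])

```text
time: 12.02
tool_pos: [0.4551, 0.1856, 0.1189]
orientation: [179.9, -0.1, -79.2]
wrist_force: [-0.0, -0.4, -4.1]
gripper_width: 0.044
grip_force: 40.0
```

Emit:
nudge_tcp([
  {"sx": -0.020},
  {"sx": -0.034},
  {"sx": -0.034},
  {"sx": -0.020},
  {"sx": 0.020},
  {"sx": 0.034},
  {"sx": 0.034},
  {"sx": 0.020},
])

```text
time: 12.68
tool_pos: [0.4551, 0.1856, 0.1189]
orientation: [179.9, -0.1, -79.2]
wrist_force: [0.6, 0.1, -3.4]
gripper_width: 0.0439
grip_force: 40.0
```

Emit:
nudge_tcp([
  {"sx": -0.020},
  {"sx": -0.034},
  {"sx": -0.034},
  {"sx": -0.020},
  {"sx": 0.020},
  {"sx": 0.034},
  {"sx": 0.034},
  {"sx": 0.020},
  {},
  {},
])

```text
time: 13.52
tool_pos: [0.4559, 0.1869, 0.1194]
orientation: [180.0, -0.0, -79.3]
wrist_force: [0.7, 0.2, -2.9]
gripper_width: 0.0436
grip_force: 40.0
```

Emit:
nudge_tcp([
  {"yaw": -5},
  {"yaw": 5},
  {"yaw": 5},
  {"yaw": 5},
  {"yaw": 5},
  {"yaw": 5},
  {"yaw": 5},
  {},
  {},
  {},
])

```text
time: 14.35
tool_pos: [0.4559, 0.1886, 0.1194]
orientation: [180.0, -0.0, -104.0]
wrist_force: [-1.0, -0.1, -3.3]
gripper_width: 0.0434
grip_force: 40.0
```

```bash
python3 go.py 0.642 0.182 0.1 -104.3
```

Run:
```python
from h import *
c=camrig.camera("top");cv2.imwrite("pics/t2.png",c["img"][80:280,80:300,::-1].repeat(2,0).repeat(2,1))
```

```text
tool d [-0.0387, -0.1821, 0.0194] turn 0.26 [ 180.     -0.   -104.04] [ 45.4   9.3 -30.2  -0.  -50.5 -59.4]
```

View pics/t2.png

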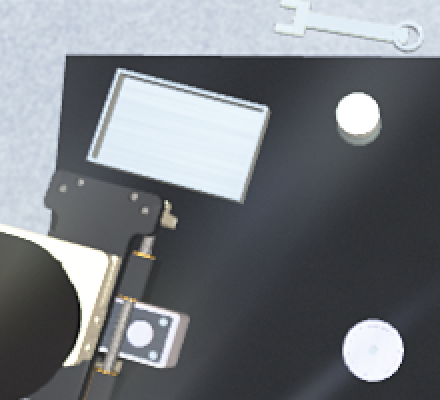

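The housing is still held level, at about (145,335) in the crop and parallel to the tray's long axis. The tray centre is at about (180,134). I'll move over the tray.

Emit:
nudge_tcp([
  {"sx": -0.003, "sy": -0.010},
  {"sx": -0.005, "sy": -0.025},
  {"sx": -0.006, "sy": -0.029},
  {"sx": -0.006, "sy": -0.029},
  {"sx": -0.006, "sy": -0.029},
  {"sx": -0.006, "sy": -0.029},
  {"sx": -0.004, "sy": -0.022},
  {"sx": -0.003, "sy": -0.009},
  {},
  {},
])

```text
time: 15.23
tool_pos: [0.6419, 0.1809, 0.1184]
orientation: [179.9, -0.1, -104.2]
wrist_force: [-0.6, 0.2, -3.1]
gripper_width: 0.0435
grip_force: 40.0
```

```bash
python3 go.py 0.642 0.182 0.0235 -104.3
```

Run:
```python
from h import *
c=camrig.camera("scene");cv2.imwrite("pics/s2.png",c["img"][40:240,220:480,::-1].repeat(2,0).repeat(2,1))
```

```text
tool d [-0.0011, 0.0002, 0.0949] turn 0.05 [ 1.7993e+02 -5.0000e-02 -1.0425e+02] [ 32.4  24.4  -8.2  -0.  -57.5 -46.7]
```

View pics/s2.png

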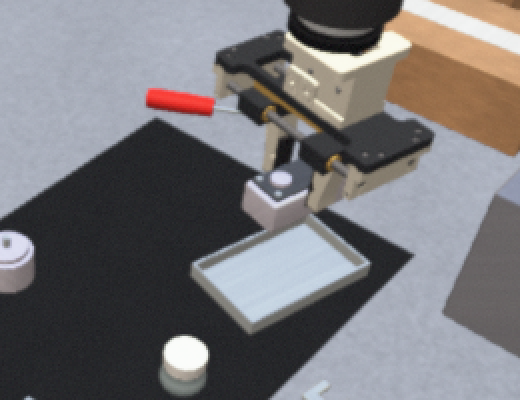

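The housing hangs above the tray, level and in line with it. I'll lower it.

Emit:
nudge_tcp([
  {"sz": 0.010},
  {"sz": 0.017},
  {"sz": 0.017},
  {"sz": 0.017},
  {"sz": 0.012},
  {"sz": 0.008},
  {"sz": 0.005},
  {"sz": 0.003},
  {},
  {},
])

```text
time: 16.12
tool_pos: [0.6423, 0.1816, 0.0311]
orientation: [-180.0, 0.0, -104.2]
wrist_force: [-0.7, 0.1, -2.8]
gripper_width: 0.0433
grip_force: 40.0
```

```bash
python3 go.py 0.642 0.182 0.0228 -104.3
```

```text
tool d [-0.0003, 0.0004, 0.0083] turn 0.08 [-1.7996e+02  3.0000e-02 -1.0422e+02] [ 32.5  29.6 -12.9   0.  -47.5 -46.7]
```

Emit:
nudge_tcp([
  {"sz": 0.003},
  {"sz": 0.002},
  {"sz": 0.0015},
  {"sz": 0.001},
  {"sz": 0.0005},
  {},
])

```text
time: 16.62
tool_pos: [0.642, 0.1813, 0.0226]
orientation: [-180.0, -0.0, -104.2]
wrist_force: [0.3, -0.7, -0.2]
gripper_width: 0.044
grip_force: 40.0
```

```bash
python3 go.py 0.642 0.182 0.0228 -104.3
```

```text
tool d [-0.0007, 0.0001, -0.0002] turn 0.07 [-180.     -0.   -104.23] [ 32.5  30.1 -13.3   0.  -46.6 -46.7]
```

Wrist force has gone from −3 to about 0, so the housing is resting on the floor. Releasing, then retreating.

Emit:
nudge_tcp([
  {},
  {},
  {},
  {},
  {},
  {},
], aperture=0.065)

```text
time: 17.12
tool_pos: [0.642, 0.1814, 0.0225]
orientation: [-180.0, 0.0, -104.2]
wrist_force: [0.4, -0.5, 0.8]
gripper_width: 0.0651
grip_force: 0.0
```

Emit:
nudge_tcp([
  {"sz": -0.005},
  {"sz": -0.01},
  {"sz": -0.02},
  {"sz": -0.03},
  {"sz": -0.03},
  {"sz": -0.03},
  {"sz": -0.01},
  {},
  {},
])

```text
time: 17.87
tool_pos: [0.6422, 0.1816, 0.1589]
orientation: [-179.9, 0.1, -104.2]
wrist_force: [0.2, -0.5, -1.0]
gripper_width: 0.0651
grip_force: 0.0
```

Emit:
nudge_tcp([
  {"sx": 0.04},
  {"sx": 0.04},
  {"sx": 0.04},
  {"sx": 0.04},
  {"sx": 0.03},
  {},
  {},
  {},
])

```text
time: 18.53
tool_pos: [0.595, -0.0029, 0.1567]
orientation: [179.9, -0.0, -104.3]
wrist_force: [0.8, 0.4, -0.1]
gripper_width: 0.0652
grip_force: 0.0
```

Run:
```python
from h import *
c=camrig.camera("top");cv2.imwrite("pics/t3.png",c["img"][90:210,90:250,::-1].repeat(4,0).repeat(4,1))
```

```text
(no output)
```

View pics/t3.png

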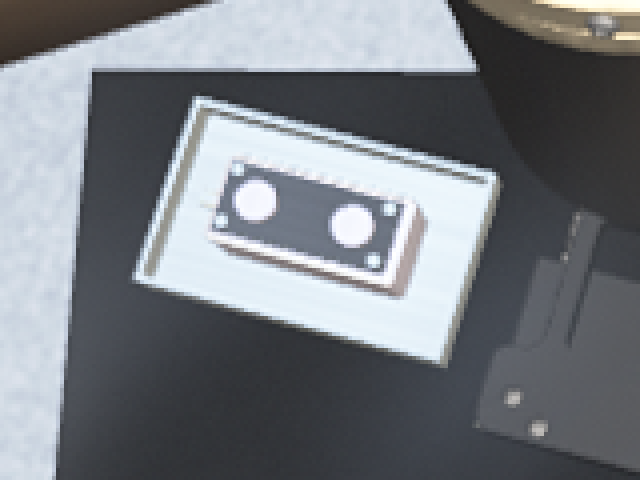

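The housing lies flat inside the tray walls: the bosses are at (255,200) and (352,225), with the tray centre near (317,231). The gripper is clear, so I'm handing in.

```bash
python3 -c "
from rig import env, camrig, probe_bus
print(env.hand_in())"
```

```text
the job is handed in; nothing more can be done
None
```

I picked up the oblong housing, shook it lengthwise through eight to-and-fro cycles in the air, set it flat in the undivided tray, let go and handed the job in; no verdict came back, and the loose piece's knocks at both ends could not be observed directly.

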